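# Roll a grinding jar up the loading ramp into a bench jar mill

### The job

Load the jar mill: with your fingertips behind the steel jar that lies at the foot of the mill's ramp, roll it slowly and steadily (well under 25 cm a second) up the ramp and over the front roller until it drops home against the rear roller, resting on both rollers. It is heavy with steel beads, so do not pick it up, and keep your fingers behind it all the way so that it never runs off or rolls back down. Leave the spare jar, the tip box and the tube rack alone and finish with your hand clear.

Things in the scene. Friction and masses are not known exactly. Their poses are not given: they have to be found in the camera images.
- jar: Jar to load: polished steel cylinder (friction about 0.3) with dark band and blue ribbed screw lid, on its side on the bench just short of the ramp. Origin at its centre; its x axis is the jar's axis, towards the lid. Length 124 mm, 62 each way: body 70 mm diameter, 102 long, lid 66 mm diameter. 0.5 to 0.9 kg. Starts across the ramp within 3 degrees and 4 mm of its middle line
- mill: Low bench jar mill, fixed: aluminium ramp, two rollers, white drive housing. Origin on the bench (z=0) midway between the rollers, on the ramp's middle line; x points level uphill, from ramp foot to housing, y along the rollers, z up. End frames at y = +-70 to +-81 mm, x = -47 to +53, 36 mm high. Housing x = +51 to +133, 72 mm high (knob 86), its rubber stop pad at x = +47 mm
- ramp_foot (a point): Middle of the ramp's lower edge, at x = -163 mm of the mill, 1.5 mm above the bench; axes as the mill's. From here the plate rises straight at 12 degrees to x = -40 mm, 28 mm high, between side guides 13 mm high with inner faces at y = +-68 mm. The jar starts with its centre 22 to 62 mm downhill of this point. Centre of a jar rolling up: 35 mm high on the bench, 38 at x = -160, 51 at x = -100, 62 at x = -47
- front_roller (a point): Middle of the front roller's axis, at x = -25 mm of the mill, 19 mm above the bench; axes as the mill's. Both rollers lie along y and carry two black rubber tyres 25 mm in diameter at y = +-26 mm; this one is held by the drive, the rear one (axis at x = +25 mm) turns freely. The jar's centre passes over it 66.5 mm above the bench; beyond it the jar drops into the seat by itself
- seat (a point): Where the centre of the jar comes to lie when it rests on both rollers, its axis along the mill's y: at x = 0 of the mill, 59 mm above the bench; axes as the mill's
- spare_jar: bystander: same steel jar with a red lid, standing upright beside the drive housing on the mill's -y side, 150 to 170 mm from the middle line; 70 mm in diameter, 124 mm tall, origin at the centre of its underside
- tip_box: bystander: green pipette-tip box 122 x 84 mm, 60 mm high, beside the ramp on the mill's -y side, 160 to 180 mm from the ramp's middle line; origin at the centre of its underside
- tube_rack: bystander: purple tube rack 100 x 200 mm, 44 mm high with its tubes, origin at the centre of its underside; it stands uphill of the drive housing
Mind the look-alikes: they are no part of the job. Leave any orange or purple look-alike of the jar alone.

How it is judged:
On the way, in this order (a step that is already met when the one before it is completed fails the run):
1. the jar is rolled past the middle of the ramp (x of jar in the frame of mill between -0.1 and -0.03 m), for 0.05 s.
2. the jar has dropped in between the two rollers (x of jar in the frame of mill between -0.006 and 0.006 m and height (world z) of jar below 0.063 m), for 0.2 s.
At the end, for the whole second after the job is handed in: the jar rests on both rollers: its centre within 6 mm of midway between them and 55 to 63 mm above the bench, its axis within 0.06 rad of the rollers', at rest (under 0.02 m/s) (all of step 2 and height (world z) of jar above 0.055 m and angle between the x axis of jar and the y axis of mill, either way round below 0.06 rad and linear speed of jar below 0.02 m/s); the robot touches nothing.
It fails at once if the jar runs: on the bench or the ramp, before the front roller, it goes faster than 0.25 m/s (shoved, or let go so that it rolls back some 3 cm or more) (x of jar in the frame of mill below -0.035 m and linear speed of jar above 0.25 m/s).
It fails at once if the jar is lifted or tipped up: its centre more than about 12 mm above the height it has when it rolls (height (world z) of jar above 0.08 m or (x of jar in the frame of mill below -0.1 m and height (world z) of jar above 0.063 m) or (x of jar in the frame of mill below -0.16 m and height (world z) of jar above 0.05 m)).
It fails at once if the jar gets away from the ramp (more than 30 cm downhill of the rollers, or off to the side) (x of jar in the frame of mill below -0.3 m or y of jar in the frame of mill above 0.05 m or y of jar in the frame of mill below -0.05 m).
It fails at once if a bystander is shifted by 20 mm or tipped (distance of any of spare_jar, tip_box, tube_rack from where it was at the start of the episode above 0.02 m or angle between any of spare_jar, tip_box, tube_rack's own z axis and vertical above 0.2 rad).
It also fails if it takes over 40 s, if anything falls off the work surface, if the arm or the gripper's body presses on something with over 40 N, if the wrist force passes 120 N, or if a joint passes its speed limit or range.

### The arm

A 6-joint arm with a two-finger parallel gripper is mounted at the origin on the work surface. World frame = base frame: x ahead of the robot, y to its left, z up, the work surface at z = 0. Lengths are in m, angles in rad, forces in N, time in s.
With the tool pointing down it reaches from about 0.25 to 0.725 m from the base axis. Payload 4 kg.
Tool frame: the origin (TCP) lies where the fingers leave the gripper's body, on its centre line; the fingertips stand 73 mm ahead of it and the grasp point (between the pads) lies 54 mm ahead of it (bot.tips_ahead is the z of the fingertips in the tool frame, in m); z points along the fingers, y is the direction in which the jaws open and shut (so a half turn about z gives the same grasp; the last joint's range is limited). The gripper opens to 85 mm and grips with 20 to 120 N. Pads are 22 mm wide; open, the fingers measure 114 mm over their backs; the gripper's body (76 mm by 85 mm) begins 54 mm behind the grasp point. The pads swing forward as they close: fully open they stand 13 mm farther back than shut.
Start: joints at [-1.208, 0.241, 0.005, 1.335, 0, 1.571], TCP at [0.177, -0.467, 0.304] pointing down, gripper open.
Joint ranges: [-2.72, 2.72], [-1.05, 1.87], [-1.09, 1.28], [-1.99, 2.15], [-1.42, 1.44], [-3.14, 3.14]. Speed limits (rad/s): [2.79, 2.79, 3.14, 3.14, 3.14, 3.14].

### API

Orientations are given as a unit quaternion [x, y, z, w].
In Python, from workcell import readout, camera, get_calibration, order, bot gives the robot as it stands.
- The arm moves only by the tool send_rows, never from a script. Its argument "moves" is a list of rows, each a list of 3 entries, a list of its own where there are three numbers: the shift along the tool's x, y, z in mm, then the turn, a rotation vector about the tool's x, y, z in rad, then the finger opening in mm, from 0 to 85.4. In form: [[[dx, dy, dz], [ax, ay, az], grip], ...]. A call has 1 to 12 rows; each row is the pose to reach, as a shift and turn from the pose measured when the call began, along the tool's axes at that moment; what a row does not reach only later rows make up. A row lasts 1/12 s, in which the tool goes at most 41.7 mm and 7.16 degrees, less where a joint would pass 70% of its speed; a pose out of reach is approached as far as the arm can. A call with a gripper value outside its range is refused whole. The fingers move at their own pace and stop on an object; the grip force is fixed at half the most. Time passes only in rows, so rows that repeat a pose let the fingers close. It gives the time, the measured TCP pose, the force and the opening at its end, in the units of the state.
- readout.get_obs(): the state, without advancing time (a new reading comes with each control period).
- camera(name): name is "side" or "top" or "wrist"; returns the picture (384x512x3 uint8, red, green, blue); there is no depth.
- get_calibration(name): a dict with "fx", "fy", "cx", "cy" (pixels), "R" (3x3) and "t" (3): a world point X has camera coordinates R X + t. Camera axes: x right, y down, z forward; pixel columns grow to the right and rows downward; lengths in m; the calibration is good to about 2 mm. The wrist camera is an equidistant fisheye: a pixel r from the principal point sees the ray r / f radians off the axis. A picture is of the moment at which its call begins: read the wrist's pose just before it. get_calibration takes no time and is no camera call; for the wrist camera it gives the pose at the moment of the call.
- order.job_done(): hands the job in, once; it reports no verdict.
The state is a dict: "clock": time; "joint_pos": joint angles; "joint_vel": joint speeds; "tau": joint torques, N m; "eef_pos": TCP position; "tool_rot": TCP orientation; "ft_force": force on the tool from outside, world axes, zero at the start; "ft_torque": the same for the moment, N m; "grip_width": finger opening in m.
Only numpy, scipy, OpenCV 4.12 (cv2) and the standard library are available. Lean on these libraries where they do the work, as an engineer would, in place of code of your own. Each camera call takes 0.05 s, during which the arm holds its last target. There are 200 camera calls.

## Working session

There is one attempt and no reset: what is moved stays moved. The work goes in short steps, Python scripts to look and compute and a tool call to move; the robot and the scene stay as the last step left them, time stands still between calls to the robot, and variables do not carry over. Pictures are saved under pics/ and viewed, about 8 in all and at most 12, crops included, and the job is handed in when it is done.

Besides the shell and the picture viewer there is one more tool, called after "Emit:" by a JSON object that holds its "api" and its "payload". send_rows: Moves the arm, as the interface text tells. Its arguments: {"type":"object","properties":{"moves":{"type":"array","items":{"type":"array"}}},"required":["moves"]}

```bash
mkdir -p pics; ls; python3 - <<'E'
from workcell import readout, camera, get_calibration, order, bot
import cv2
print(readout.get_obs())
for n in("top","side"):
    cv2.imwrite(f"pics/{n}0.png",camera(n)[:,:,::-1]); c=get_calibration(n); print(n,c)
E
```

```text
pics
{'clock': 0.0, 'joint_pos': array([-1.20802049e+00,  2.41399312e-01,  3.71641388e-03,  1.33518433e+00,
        2.85731223e-06,  1.57080787e+00]), 'joint_vel': array([ 0.00038392, -0.00011882,  0.00041328, -0.00208045,  0.00021018,
       -0.0005343 ]), 'tau': array([ 8.84389174e-04, -3.72318435e+01,  2.52407616e+01,  1.71011867e-02,
        1.83558959e-04,  2.87619528e-07]), 'eef_pos': array([ 0.17726586, -0.46700922,  0.30301664]), 'tool_rot': array([ 9.83594781e-01,  1.80389121e-01, -1.85390961e-04, -1.01872154e-03]), 'ft_force': array([ 0.46605796, -0.28846611, -0.44765196]), 'ft_torque': array([ 0.02262543,  0.06483984, -0.03297549]), 'grip_width': 0.08557663030740376}
top {'fx': 458.89579019910735, 'fy': 458.89579019910735, 'cx': 254.13863838576927, 'cy': 191.7528230983227, 'R': array([[-0.01006822, -0.99989676,  0.01025194],
       [-0.99433321,  0.00892607, -0.10593295],
       [ 0.1058305 , -0.0112604 , -0.99432043]]), 't': array([6.69202455e-04, 6.28931117e-01, 1.00771175e+00])}
side {'fx': 466.6681076801294, 'fy': 466.6681076801294, 'cx': 253.25661130235554, 'cy': 197.6500145523177, 'R': array([[-0.90999455, -0.41456645, -0.0066766 ],
       [-0.30578764,  0.6819203 , -0.66443858],
       [ 0.28000685, -0.60259387, -0.74731305]]), 't': array([0.53800078, 0.22931129, 0.94919867])}
```

View pics/top0.png

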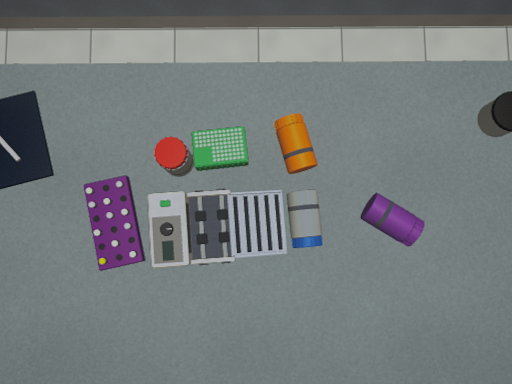

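View pics/side0.png

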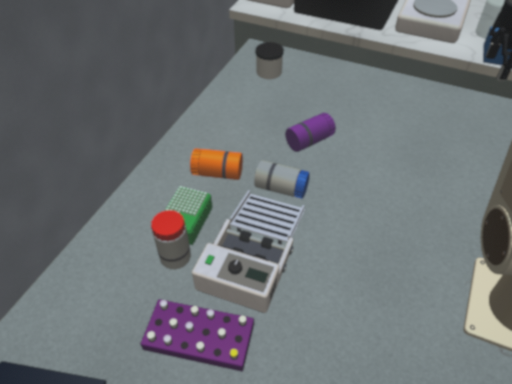

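Top view: the mill's uphill direction is image-left (world +y), with the ramp foot near column 286. The jar (blue lid) is at about (305,219). I'll enlarge this area to get exact corners.

```bash
python3 - <<'E'
import cv2
a=cv2.imread("pics/top0.png")[180:275,140:330]
a=cv2.resize(a,None,fx=4.2,fy=4.2,interpolation=cv2.INTER_CUBIC)
for i in range(0,190,10):
    cv2.line(a,(int(i*4.2),0),(int(i*4.2),4 if i%50 else 12),(0,0,255),1)
cv2.imwrite("pics/crop.png",a)
E
```

```text
(no output)
```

View pics/crop.png

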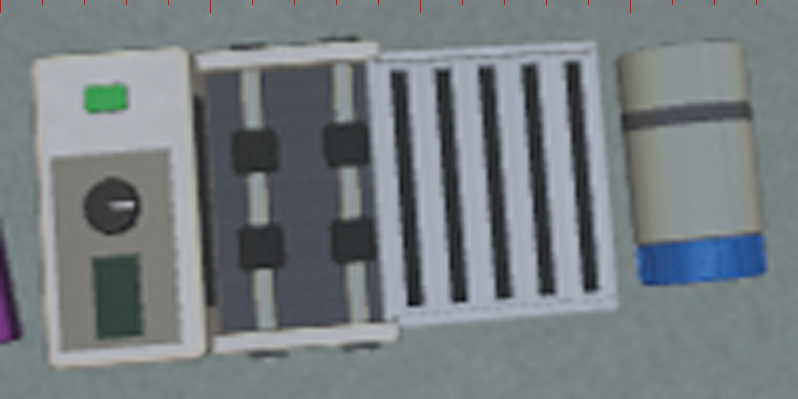

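```bash
cat >h.py <<'E'
import numpy as np,cv2
from scipy.optimize import least_squares
from workcell import readout, camera, get_calibration, order, bot
def proj(X,c):
    p=np.atleast_2d(X)@c["R"].T+c["t"]
    return np.c_[c["fx"]*p[:,0]/p[:,2]+c["cx"],c["fy"]*p[:,1]/p[:,2]+c["cy"]]
def m2w(P,q):
    x,y,a=q; P=np.atleast_2d(np.array(P,float)); c,s=np.cos(a),np.sin(a)
    return np.c_[x+c*P[:,0]-s*P[:,1],y+s*P[:,0]+c*P[:,1],P[:,2]]
def w2m(p,q):
    c,s=np.cos(q[2]),np.sin(q[2]); d=np.array(p[:2])-q[:2]; return np.array([c*d[0]+s*d[1],-s*d[0]+c*d[1]])
def cyl(q,z=.035):
    t=np.linspace(0,2*np.pi,48,endpoint=False);L=[]
    for x,r in((-.062,.035),(.040,.035),(.040,.033),(.062,.033)): L.append(np.c_[0*t+x,r*np.cos(t),z+r*np.sin(t)])
    return m2w(np.vstack(L),q)
E
python3 - <<'E'
from h import *
c=get_calibration("top")
px=lambda u:np.array(u,float)/4.2+[139.6,179.6]
P=[(-47,-81,36),(-47,-70,36),(-47,81,36),(-47,70,36),(53,-81,36),(53,81,36),(-25,-26,31.5),(-25,26,31.5),(25,-26,31.5),(25,26,31.5)]
U=px([(378,42),(378,60),(397,340),(395,323),(197,53),(215,352),(347,143),(353,240),(255,151),(261,247)])
P=np.array(P)/1000
r=least_squares(lambda q:(proj(m2w(P,q),c)-U).ravel(),[.5,0.05,np.pi/2]);m=r.x
print("mill",m,np.degrees(m[2]),np.round(r.fun,1))
print("foot corners",[w for w in (proj(m2w([[-.163,-.07,.01],[-.163,.07,.01]],m),c)-[139.6,179.6])*4.2])
V=px([(620,75),(636,220),(748,75),(762,220),(680,42),(705,281)]).astype(np.float32)
def f(q):
    h=cv2.convexHull(proj(cyl(q),c).astype(np.float32)); return [cv2.pointPolygonTest(h,tuple(map(float,v)),True) for v in V]
j=least_squares(f,[.5,-.12,np.pi+.07],diff_step=1e-3);print("jar",j.x,np.round(j.fun,2))
print("jar in mill",w2m(j.x,m),"rel yaw deg",np.degrees(j.x[2]-m[2])-90)
print("seat",m2w([[0,0,.059]],m),"reach",np.hypot(*m[:2]),np.hypot(*j.x[:2]))
# side check
s=get_calibration("side");print("side jar",proj([*j.x[:2],.035],s),"tyres",proj(m2w(P[6:],m),s))
E
```

```text
mill [0.55202474 0.09112149 1.62998165] 93.39106895373158 [ 0.5 -0.7  0.8 -0.2  0.6  0.5  0.8 -0.5 -0.6 -0.3 -0.9  0.8 -0.2  0.2
 -0.2  0.2 -0.4 -0.1 -0.5  0.1]
foot corners [array([592.97165965,  49.78412587]), array([612.30769668, 304.54683085])]
jar [ 0.5671701  -0.11832308  3.22055982] [ 0.33  0.78  0.42  0.69 -0.11 -0.11]
jar in mill [-0.20997371 -0.00273004] rel yaw deg 1.1334164393633586
seat [[0.55202474 0.09112149 0.059     ]] reach 0.559494803596056 0.5793809417725941
side jar [[281.86732414 178.19885029]] tyres [[245.42144242 232.12649693]
 [267.21084212 238.76382328]
 [236.91679337 249.2206418 ]
 [259.26975786 256.27838988]]
```

```bash
cat >>h.py <<'E'
from scipy.spatial.transform import Rotation as Ro
M=np.array([0.55202,0.09112,1.62998])
def goal(mx,my,tipz,dyaw=0):
    """tool shift mm/turn rad to put tips at mill (mx,my), height tipz (m), tool x along mill x"""
    o=readout.get_obs();R=Ro.from_quat(o["tool_rot"]);a=M[2]+dyaw
    G=Ro.from_matrix(np.array([[np.cos(a),np.sin(a),0],[np.sin(a),-np.cos(a),0],[0,0,-1]]))
    p=m2w([[mx,my,tipz+bot.tips_ahead]],M)[0]
    return np.round(R.inv().apply(p-o["eef_pos"])*1000,1),np.round((R.inv()*G).as_rotvec(),3)
def where():
    o=readout.get_obs();R=Ro.from_quat(o["tool_rot"]);t=o["eef_pos"]+R.apply([0,0,bot.tips_ahead])
    print("t",round(o["clock"],2),"tips mill",np.round(w2m(t,M)*1000,1),"z",round(t[2]*1000,1),"F",np.round(o["ft_force"],1),"w",round(o["grip_width"]*1000,1))
E
python3 -c "
from h import *
where();print(bot.tips_ahead);print(goal(-.277,-.004,.15));print(goal(-.277,-.004,.02))"
```

```text
t 0.1 tips mill [-534.9  407.1] z 230.5 F [ 0.2 -0.5 -0.5] w 85.2
0.0726
(array([ 469.4, -123.2,   80.7]), array([-2.000e-03, -1.000e-03, -1.267e+00]))
(array([ 469.4, -122.9,  210.7]), array([-2.000e-03, -1.000e-03, -1.267e+00]))
```

Emit:
{"api": "send_rows", "payload": {"moves": [[[40,-10,7],[0,0,-0.11],45],[[80,-20,14],[0,0,-0.22],45],[[120,-31,21],[0,0,-0.33],45],[[160,-41,27],[0,0,-0.44],45],[[200,-52,34],[0,0,-0.55],45],[[240,-63,41],[0,0,-0.66],45],[[280,-73,48],[0,0,-0.77],45],[[320,-84,55],[0,0,-0.88],45],[[360,-94,62],[0,0,-0.98],45],[[400,-105,69],[0,0,-1.08],45],[[440,-115,76],[0,0,-1.18],45],[[469,-123,80],[0,0,-1.267],45]]}}

```text
clock: 1.1
eef_pos: [0.5738, -0.1831, 0.2218]
tool_rot: [0.684, 0.73, 0.0, -0.002]
ft_force: [0.1, -0.4, 0.1]
grip_width: 0.045
```

```bash
python3 -c "
from h import *
where();print(goal(-.277,-.004,.07))
print(goal(-.277,-.004,.02),bot.tips_ahead)"
```

```text
t 1.1 tips mill [-274.9   -5.3] z 149.2 F [ 0.1 -0.4  0.1] w 45.0
(array([-2.1, -1.4, 79.2]), array([-0.002, -0.003,  0.006]))
(array([ -2.3,  -1.3, 129.2]), array([-0.002, -0.003,  0.006])) 0.0726
```

Emit:
{"api": "send_rows", "payload": {"moves": [[[-2,-1,25],[0,0,0.006],45],[[-2,-1,50],[0,0,0.006],45],[[-2,-1,75],[0,0,0.006],45],[[-2,-1,95],[0,0,0.006],45],[[-2,-1,112],[0,0,0.006],45],[[-2,-1,124],[0,0,0.006],45],[[-2,-1,129],[0,0,0.006],45],[[-2,-1,129],[0,0,0.006],45]]}}

```text
clock: 1.77
eef_pos: [0.5714, -0.1844, 0.0908]
tool_rot: [0.686, 0.728, -0.001, -0.003]
ft_force: [0.3, -1.0, 0.7]
grip_width: 0.0453
```

```bash
python3 -c "
from h import *
where();print(goal(-.277,-.004,.02))
a=camera('top')[170:280,130:400,::-1];cv2.imwrite('pics/top1.png',cv2.resize(a,None,fx=2.9,fy=2.9))
a=camera('side')[120:280,170:370,::-1];cv2.imwrite('pics/side1.png',cv2.resize(a,None,fx=3,fy=3))"
```

```text
t 1.77 tips mill [-275.9   -2.6] z 18.2 F [ 0.3 -1.   0.7] w 45.3
(array([-0.8,  1. , -1.8]), array([-0.006, -0.004,  0.   ]))
```

View pics/side1.png

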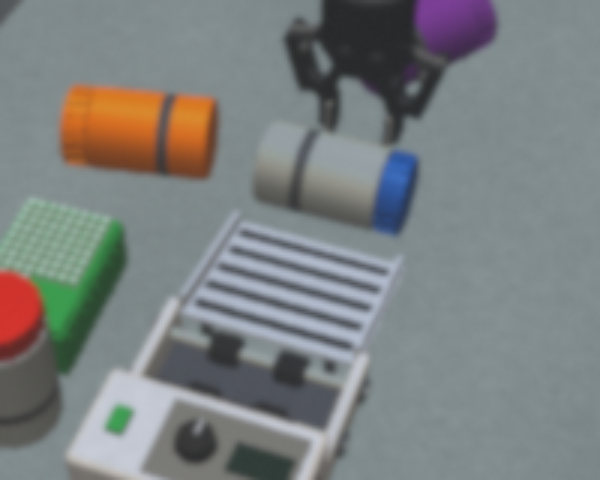

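The side view shows both fingertips behind the jar (crop about 330,110 and 390,120), with the jar still in place. I'll approach slowly.

Emit:
{"api": "send_rows", "payload": {"moves": [[[3,1,-1],[0,0,0],45],[[6,2,-2],[0,0,0],45],[[9,2,-2],[0,0,0],45],[[11,2,-2],[0,0,0],45],[[13,2,-2],[0,0,0],45],[[15,2,-2],[0,0,0],45],[[17,2,-2],[0,0,0],45],[[19,2,-2],[0,0,0],45],[[21,2,-2],[0,0,0],45],[[23,2,-2],[0,0,0],45],[[25,2,-2],[0,0,0],45],[[27,2,-2],[0,0,0],45]]}}

```text
clock: 2.87
eef_pos: [0.5732, -0.1577, 0.0952]
tool_rot: [0.686, 0.728, 0.0, -0.001]
ft_force: [-0.8, 0.1, -0.3]
grip_width: 0.0446
```

```bash
cat >>h.py <<'E'
def jar(lo=150,hi=330):
    """blue lid centroid in top view -> rough mill position assuming lid mid (x,.05) at centre height"""
    im=camera("top");hsv=cv2.cvtColor(im,cv2.COLOR_RGB2HSV);m=cv2.inRange(hsv,(105,120,60),(125,255,255));m[:180]=0;m[275:]=0;m[:,:lo]=0;m[:,hi:]=0
    v,u=np.nonzero(m);c=get_calibration("top");uv=np.array([u.mean(),v.mean()])
    h=lambda x:float(np.interp(x,[-.175,-.16,-.1,-.047,-.025,0],[.035,.038,.051,.062,.0665,.059]))+.012
    s=least_squares(lambda q:proj(m2w([[q[0],q[1],h(q[0])]],M),c)[0]-uv,[-.2,.05]).x
    print("jar lid mill mm",np.round(s*1000,1),"n",len(u),"z",h(s[0])-.012)
E
python3 -c "
from h import *
where();jar();print(goal(-.248,-.006,.02))"
```

```text
t 2.87 tips mill [-249.5   -6.3] z 22.6 F [-0.8  0.1 -0.3] w 44.6
jar lid mill mm [-204.    49.2] n 289 z 0.035
(array([ 1.2, -0.4,  2.5]), array([-0.002, -0.003,  0.001]))
```

Emit:
{"api": "send_rows", "payload": {"moves": [[[3,0,1],[0,0,0],45],[[7,0,1],[0,0,0],45],[[12,0,1],[0,0,0],45],[[17,0,1],[0,0,0],45],[[22,0,1],[0,0,0],45],[[27,0,0],[0,0,0],45],[[32,0,0],[0,0,0],45],[[37,0,-1],[0,0,0],45],[[42,0,-2],[0,0,0],45],[[47,0,-3],[0,0,0],45],[[52,0,-4],[0,0,0],45],[[57,0,-5],[0,0,0],45]]}}

```text
clock: 3.92
eef_pos: [0.5699, -0.1002, 0.1007]
tool_rot: [0.686, 0.728, 0.0, -0.001]
ft_force: [-0.4, -4.7, 2.5]
grip_width: 0.0449
```

```bash
python3 -c "
from h import *
where();jar();where();print(goal(-.192,-.006,.027))
a=camera('top')[170:280,130:400,::-1];cv2.imwrite('pics/top2.png',cv2.resize(a,None,fx=2.9,fy=2.9))"
```

```text
t 3.92 tips mill [-191.9   -6.4] z 28.1 F [-0.4 -4.7  2.5] w 44.9
jar lid mill mm [-141.    50.6] n 233 z 0.04212684038656159
t 3.97 tips mill [-190.4   -6.4] z 28.0 F [-0.2  0.8 -0.4] w 45.2
(array([-1.3, -0.5,  1. ]), array([-0.001, -0.005,  0.001]))
```

View pics/top2.png

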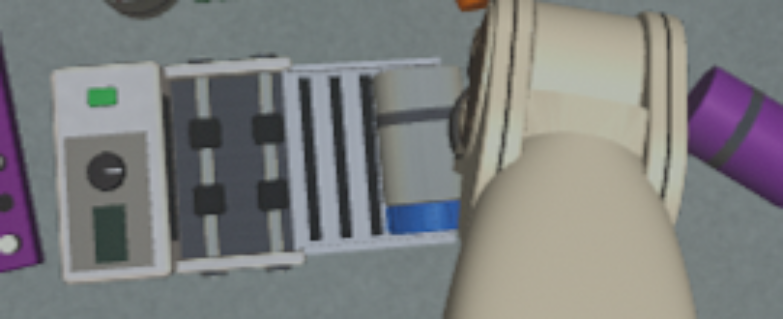

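Top view: the jar is square on the ramp (crop about 420,150) and the fingers are right behind it. Continuing.

Emit:
{"api": "send_rows", "payload": {"moves": [[[3,0,0],[0,0,0],45],[[7,0,-1],[0,0,0],45],[[12,0,-2],[0,0,0],45],[[17,0,-3],[0,0,0],45],[[22,0,-4],[0,0,0],45],[[27,0,-5],[0,0,0],45],[[32,0,-6],[0,0,0],45],[[37,0,-7],[0,0,0],45],[[42,0,-8],[0,0,0],45],[[47,0,-9],[0,0,0],45],[[52,0,-10],[0,0,0],45],[[56,0,-11],[0,0,0],45]]}}

```text
clock: 5.02
eef_pos: [0.5661, -0.0424, 0.1117]
tool_rot: [0.685, 0.728, 0.001, -0.003]
ft_force: [-0.2, -3.5, 1.9]
grip_width: 0.045
```

```bash
python3 -c "
from h import *
where();jar();where();print(goal(-.130,-.006,.038))
a=camera('side')[120:280,170:370,::-1];cv2.imwrite('pics/side3.png',cv2.resize(a,None,fx=3,fy=3))"
```

```text
t 5.02 tips mill [-133.7   -6. ] z 39.1 F [-0.2 -3.5  1.9] w 45.0
jar lid mill mm [-70.   50.2] n 136 z 0.05723629423058088
t 5.07 tips mill [-132.6   -6.1] z 39.1 F [0.4 0.6 0. ] w 45.2
(array([ 3.1, -0.2,  1.2]), array([-0.002, -0.007,  0.003]))
```

View pics/side3.png

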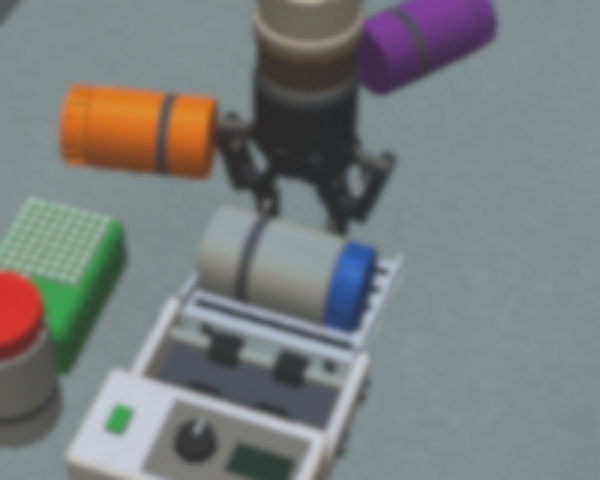

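The side view shows the jar square on the ramp against both fingers, with the lid at crop (355,285). Continuing to the roller.

Emit:
{"api": "send_rows", "payload": {"moves": [[[3,0,0],[0,0,0],45],[[7,0,-1],[0,0,0],45],[[12,0,-2],[0,0,0],45],[[17,0,-3],[0,0,0],45],[[22,0,-4],[0,0,0],45],[[27,0,-5],[0,0,0],45],[[32,0,-6],[0,0,0],45],[[36,0,-7],[0,0,0],45],[[40,0,-8],[0,0,0],45],[[44,0,-9],[0,0,0],45],[[48,0,-9],[0,0,0],45],[[51,0,-10],[0,0,0],45]]}}

```text
clock: 6.12
eef_pos: [0.5631, 0.0083, 0.1223]
tool_rot: [0.685, 0.729, 0.001, -0.002]
ft_force: [-0.7, -7.4, 3.1]
grip_width: 0.0449
```

```bash
python3 -c "
from h import *
where();jar();where();print(goal(-.080,-.006,.048))"
```

```text
t 6.12 tips mill [-83.1  -6. ] z 49.7 F [-0.7 -7.4  3.1] w 44.9h.py:30: RuntimeWarning: Mean of empty slice.
  v,u=np.nonzero(m);c=get_calibration("top");uv=np.array([u.mean(),v.mean()])
  ret = ret.dtype.type(ret / rcount)
Traceback (most recent call last):
  File "h.py", line 32, in jar
    s=least_squares(lambda q:proj(m2w([[q[0],q[1],h(q[0])]],M),c)[0]-uv,[-.2,.05]).x
      ~~~~~~~~~~~~~^^^^^^^^^^^^^^^^^^^^^^^^^^^^^^^^^^^^^^^^^^^^^^^^^^^^^^^^^^^^^^^
ValueError: Residuals are not finite in the initial point.
```

Emit:
{"api": "send_rows", "payload": {"moves": [[[3,0,0],[0,0,0],45],[[6,0,0],[0,0,0],45],[[9,0,1],[0,0,0],45],[[12,0,1],[0,0,0],45],[[15,0,1],[0,0,0],45],[[18,0,1],[0,0,0],45],[[21,0,1],[0,0,0],45],[[24,0,1],[0,0,0],45],[[27,0,1],[0,0,0],45],[[27,0,1],[0,0,0],45],[[27,0,1],[0,0,0],45],[[27,0,1],[0,0,0],45]]}}

```text
clock: 7.17
eef_pos: [0.5613, 0.0364, 0.1216]
tool_rot: [0.685, 0.729, 0.002, -0.003]
ft_force: [-0.1, -1.0, -0.6]
grip_width: 0.0451
```

```bash
python3 -c "
from h import *
where();print(goal(-.080,-.006,.048))
a=camera('side')[120:280,170:370,::-1];cv2.imwrite('pics/side5.png',cv2.resize(a,None,fx=3,fy=3))"
```

```text
t 7.17 tips mill [-54.7  -5.9] z 49.0 F [-0.1 -1.  -0.6] w 45.1
(array([-24.8,  -0.1,   0.8]), array([-0.002, -0.006,  0.003]))
```

View pics/side5.png

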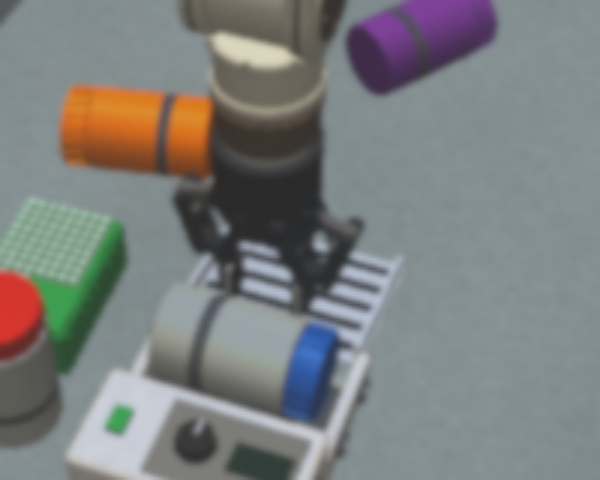

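The jar appears to be between the rollers (crop about 245,345), and the wrist force is about zero. I'll back off, then rise.

Emit:
{"api": "send_rows", "payload": {"moves": [[[-5,0,0],[0,0,0],45],[[-15,0,0],[0,0,0],45],[[-30,0,-5],[0,0,0],45],[[-45,0,-25],[0,0,0],45],[[-60,0,-50],[0,0,0],45],[[-80,0,-80],[0,0,0],45],[[-110,0,-110],[0,0,0],45],[[-145,0,-130],[0,0,0],45],[[-180,0,-140],[0,0,0],45],[[-215,0,-140],[0,0,0],45],[[-240,0,-140],[0,0,0],45],[[-240,0,-140],[0,0,0],45]]}}

```text
clock: 8.22
eef_pos: [0.576, -0.2103, 0.2601]
tool_rot: [0.687, 0.726, 0.001, -0.002]
ft_force: [0.1, 0.4, -0.1]
grip_width: 0.0452
```

```bash
python3 -c "
from h import *
where()
a=camera('top')[180:275,140:330,::-1];cv2.imwrite('pics/top6.png',cv2.resize(a,None,fx=4.2,fy=4.2,interpolation=cv2.INTER_CUBIC))
c=get_calibration('top')
h=cv2.convexHull(proj(cyl([*M[:2],M[2]+np.pi/2],.059),c).astype(np.float32))[:,0]
print('expected hull in crop',((h-[139.6,179.6])*4.2).min(0),((h-[139.6,179.6])*4.2).max(0))"
```

```text
t 8.22 tips mill [-302.1   -6. ] z 187.5 F [ 0.1  0.4 -0.1] w 45.2
expected hull in crop [224.31063354  68.07276123] [370.1462384  318.29390076]
```

View pics/top6.png

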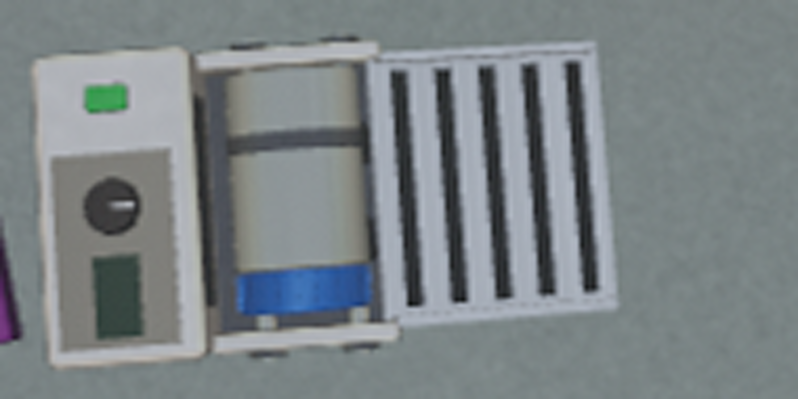

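The jar's outline spans crop columns 228–372 and its lid ends at row 315. For a seated jar I expected 224–370 and 318, so it is home to within about 1 px and square to the rollers.

```bash
python3 -c "
from h import *
order.job_done()"
```

```text
the job is handed in; nothing more can be done
```

I rolled the jar up the ramp and over the front roller at about 6 cm/s or slower, with two fingertips behind it all the way. It dropped into the seat, and I backed the hand off before handing in at about 8 s on the clock.

**Jar position:** in the last top view, the jar's outline matches a seated jar to about 1 px, roughly 2 mm. It looks square to the rollers and lies on both.

**Hand clear:** the wrist force was about zero, with the hand some 30 cm downhill of the seat and 19 cm up.

**Limits of the checks:**
- **Lid tracking:** the arm partly hid the lid in the top view as the jar climbed, so the lid readings there ran 4 to 18 mm too far uphill. Near the roller the lid was fully hidden and the check failed. I relied on the side pictures and the fingertip position instead.
- **Bystanders:** I didn't measure them afterwards. The tip box and spare jar looked unmoved in the last side picture; the tube rack is barely in the final pictures, but the hand never went near it.
- **Height:** I judged the jar's height only from how its outline matched a seated jar, not by a separate measurement.

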